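# Find the loose bench stake by rocking it

### The job

One of the three steel stakes in the stake plate has worn loose in its socket. Rock the stakes gently from side to side to feel which one has play, draw that one straight out, and lower it upright, foot first, all the way into the hole of the wooden repair block. Do not force the tight ones, leave them seated; the plate lies loose and must not be tipped, lifted or shoved along. Leave the other things on the bench alone.

Things in the scene. Friction and masses are not known exactly. Their poses are not given: they have to be found in the camera images.
- stand: Stake plate: bare aluminium block 84 mm (its x) by 270 mm (its y) by 60 mm high, 3 kg, lying loose on the bench: a sideways push of some 18 N on a tight stake tips it, a hard pull lifts it; origin at the centre of its underside. Three square sockets 20 mm wide, 50 mm deep, open in its top at y = -85, 0 and +85 mm, x = 0; a stake stands in each.
- repair_block: Repair block: plain wooden block 90 x 90 mm, 55 mm high, fixed to the bench, with one square hole; origin at the centre of its underside, sides along x and y.
- repair_hole (a point): Centre of the mouth of the repair block's hole, 55 mm above the bench. The hole is 24 x 24 mm with a 3 mm chamfer, sides parallel to the block's, 45 mm deep (floor 10 mm above the bench); a stake's foot drops in with 4 mm to spare on each side and its collar then stays 8 mm above the block.
- copper_plate: Bystander: copper plate 70 x 120 x 4 mm lying loose on the bench; origin at the centre of its underside.
- hammer: Bystander: hammer 240 mm long lying on the bench.
- chisel_1: Bystander: dark steel chisel 130 mm long, 9 mm thick, lying on the bench along its y.
- chisel_2: Bystander: another such chisel.
- stake_1: Steel stake in a socket, mushroom top, 124 mm tall, 0.3 kg. Origin: centre of underside, 10 mm above bench; z up. Going up: foot 16 x 16, 10 high; shank 12 x 12 to 53; round collar 38 across, 53 to 58 (hides the socket, 3 mm air under it); round post 22 across, 58 to 108 (grip or push about 84 up); head 30 across, 108 to 124. Foot and shank sides lie along its x, y, as the plate's do.
- stake_2: Steel stake, flat disc top, otherwise sized as stake_1. Any of the three can be the loose one; in the sockets this cannot be seen. The loose one rocks about 0.1 rad to every side (8 to 10 mm each way at 84 mm up) under 1 to 2 N before it meets the socket wall, may stay leaning, and lifts straight out freely.
- stake_3: Steel stake, rounded knob top, otherwise sized as stake_1. A tight stake yields less than 3 mm at 84 mm up under an 8 N push and cannot be pulled out. Pushing or pulling it harder tips, lifts or drags the whole plate: keep the net push or pull under 10 N.

How it is judged:
On the way, in this order (a step that is already met when the one before it is completed fails the run):
1. a stake, still down in its socket, is rocked over by more than 0.07 rad (4 degrees) against the stake plate (((angle between the z axis of stake_1 and the z axis of stand, either way round above 0.07 rad and z of stake_1 in the frame of stand below 0.016 m and distance of stake_1 from where it was at the start of the episode below 0.008 m) or (angle between the z axis of stake_2 and the z axis of stand, either way round above 0.07 rad and z of stake_2 in the frame of stand below 0.016 m and distance of stake_2 from where it was at the start of the episode below 0.008 m) or (angle between the z axis of stake_3 and the z axis of stand, either way round above 0.07 rad and z of stake_3 in the frame of stand below 0.016 m and distance of stake_3 from where it was at the start of the episode below 0.008 m))), for 0.1 s.
2. a stake is drawn up clear of the stake plate (z of any of stake_1, stake_2, stake_3 in the frame of stand above 0.062 m), for 0.1 s.
At the end, for the whole second after the job is handed in: The loose stake stands at rest in the repair hole: underside within 10 mm of the hole's axis and 39 mm or more below its mouth, within 0.25 rad of upright. The two tight ones are still in their sockets, within 8 mm of their start and 0.06 rad of upright (((horizontal distance between stake_1 and repair_hole below 0.01 m and z of stake_1 in the frame of repair_hole below -0.039 m and angle between stake_1's own z axis and vertical below 0.25 rad and linear speed of stake_1 below 0.02 m/s and (distance of stake_2 from where it was at the start of the episode below 0.008 m and angle between stake_2's own z axis and vertical below 0.06 rad) and (distance of stake_3 from where it was at the start of the episode below 0.008 m and angle between stake_3's own z axis and vertical below 0.06 rad)) or (horizontal distance between stake_2 and repair_hole below 0.01 m and z of stake_2 in the frame of repair_hole below -0.039 m and angle between stake_2's own z axis and vertical below 0.25 rad and linear speed of stake_2 below 0.02 m/s and (distance of stake_1 from where it was at the start of the episode below 0.008 m and angle between stake_1's own z axis and vertical below 0.06 rad) and (distance of stake_3 from where it was at the start of the episode below 0.008 m and angle between stake_3's own z axis and vertical below 0.06 rad)) or (horizontal distance between stake_3 and repair_hole below 0.01 m and z of stake_3 in the frame of repair_hole below -0.039 m and angle between stake_3's own z axis and vertical below 0.25 rad and linear speed of stake_3 below 0.02 m/s and (distance of stake_1 from where it was at the start of the episode below 0.008 m and angle between stake_1's own z axis and vertical below 0.06 rad) and (distance of stake_2 from where it was at the start of the episode below 0.008 m and angle between stake_2's own z axis and vertical below 0.06 rad)))); the robot touches nothing.
It fails at once if the stake plate is shifted by more than 6 mm or tilted by more than 0.035 rad (distance of stand from where it was at the start of the episode above 0.006 m or angle between stand's own z axis and vertical above 0.035 rad).
It fails at once if a stake is dropped or thrown (faster than 0.9 m/s) (linear speed of any of stake_1, stake_2, stake_3 above 0.9 m/s).
It fails at once if another thing on the bench is shifted by more than 20 mm (distance of any of copper_plate, hammer, chisel_1, chisel_2 from where it was at the start of the episode above 0.02 m).
It also fails if it takes over 64 s, if anything falls off the work surface, if the arm or the gripper's body presses on something with over 40 N, if the wrist force passes 120 N, or if a joint passes its speed limit or range.

### The arm

A 6-joint arm with a two-finger parallel gripper is mounted at the origin on the work surface. World frame = base frame: x ahead of the robot, y to its left, z up, the work surface at z = 0. Lengths are in m, angles in rad, forces in N, time in s.
With the tool pointing down it reaches from about 0.4 to 0.825 m from the base axis. Payload 7 kg.
Tool frame: the origin (TCP) lies on the centre line of the jaws, within the pads' length; the fingertips stand 22 mm ahead of it and the grasp point (between the pads) lies 3 mm ahead of it; z points along the fingers, y is the line along which they close (so a half turn about z gives the same grasp; the last joint's range is limited). The gripper opens to 88 mm and grips with 3 to 60 N. Pads are 19 mm wide; open, the fingers measure 130 mm over their backs; the gripper's body (78 mm by 193 mm) begins 47 mm behind the grasp point.
Start: joints at [-0.874, 0.359, 0.012, 0, -1.224, -0.288], TCP at [0.268, -0.619, 0.249] pointing down, gripper open.
Joint ranges: [-3.07, 3.07], [-1.43, 2.12], [-1.02, 1.25], [-3.03, 1.67], [-3.05, -0], [-3.03, 3.03]. Speed limits (rad/s): [2.39, 2.39, 3.01, 3.14, 3.14, 3.14].

### API

Orientations are given as [roll, pitch, yaw] about the fixed x, y, z axes, in that order (R = Rz(yaw) Ry(pitch) Rx(roll)).
In Python, from station import monitor, viewer, order gives the robot as it stands. The module is installed in compiled form; this text tells all that it offers.
- The arm moves only by the tool servo_tool, never from a script. Its argument "targets" is a list of rows, each an object with "angular": the turn, a rotation vector about the tool's x, y, z in degrees, a list of three; "xyz": the shift along the tool's x, y, z in cm, a list of three; "claw": the finger opening in cm, from 0 to 8.76. A call has 1 to 20 rows; each row shifts and turns the commanded pose from where the row before left it, along the tool's axes as they then stand; what a row does not reach is not made up. A row lasts 1/10 s, in which the tool goes at most 50 mm and 8.59 degrees, less where a joint would pass 70% of its speed; a pose out of reach is approached as far as the arm can. A call is refused whole if a number of a shift passes 5 or a number of a turn 8.59, either way. A call with a gripper value outside its range is refused whole. The fingers move at their own pace and stop on an object; "force" is the grip in N (left out, the last holds). Time passes only in rows, so rows that do not move let the fingers close. It gives the time, the measured TCP pose, the force, the opening and the grip force at its end, in the units of the state.
- monitor.get_state(): the state, without advancing time (a new reading comes with each control period).
- viewer.grab_frame(name): name is "scene" or "top"; returns a dict with "color" (420x560x3 uint8, blue, green, red), "fovy" (degrees; the focal length in pixels is half the picture's height over the tangent of half this angle, whatever the lens; pixels are square), "cx", "cy" (the principal point, pixels), "R" (3x3) and "t" (3): a world point X has camera coordinates R X + t. Camera axes: x right, y down, z forward; pixel columns grow to the right and rows downward; lengths in m; the calibration is good to about 2 mm. A picture is of the moment at which its call begins. There is no depth.
- order.job_done(): hands the job in; it is judged then, once.
The state is a dict: "t": time; "q": joint angles; "qd": joint speeds; "joint_efforts": joint torques, N m; "eef_pos": TCP position; "ee_rot": TCP orientation; "force": force on the tool from outside, world axes, zero at the start; "moment": the same for the moment, N m; "width": finger opening in m; "gripper_force": force on a finger pad.
Only numpy, scipy, OpenCV 4.12 (cv2) and the standard library are available. Lean on these libraries where they do the work, as an engineer would, in place of code of your own. Each camera call takes 0.05 s, during which the arm holds its last target. There are 200 camera calls.

## Working session

There is one attempt and no reset: what is moved stays moved. The work goes in short steps, Python scripts to look and compute and a tool call to move; the robot and the scene stay as the last step left them, time stands still between calls to the robot, and variables do not carry over. Pictures are saved under pics/ and viewed, at most 10 in all, crops included, and the job is handed in when it is done.

Besides the shell and the picture viewer there is one more tool, called after ">>>" by a JSON object that holds its "name" and its "arguments". servo_tool: Moves the arm, as the interface text tells. Its arguments: {"type":"object","properties":{"targets":{"type":"array"},"force":{"type":"number"}},"required":["targets"]}

```bash
mkdir -p pics; cat > h.py <<'E'
from station import monitor, viewer, order
import numpy as np, cv2
def K(f):
    h=f["color"].shape[0]; F=h/2/np.tan(np.radians(f["fovy"])/2); return F
def ray(f,u,v,z):
    R=np.array(f["R"]);t=np.array(f["t"]);F=K(f)
    d=R.T@np.array([(u-f["cx"])/F,(v-f["cy"])/F,1]);c=-R.T@t
    return c+d*(z-c[2])/d[2]
def proj(f,X):
    p=np.array(f["R"])@np.array(X)+np.array(f["t"]);F=K(f)
    return [f["cx"]+F*p[0]/p[2],f["cy"]+F*p[1]/p[2]]
E
python3 - <<'E'
from h import *
for n in("scene","top"):
    f=viewer.grab_frame(n);cv2.imwrite(f"pics/{n}0.png",f["color"])
    print(n,f["fovy"],f["cx"],f["cy"],-np.array(f["R"]).T@f["t"],np.round(f["R"],3).tolist())
print(monitor.get_state())
E
```

```text
scene 53.9157118408433 276.48731866231725 215.89735840581167 [ 1.27427812 -0.2247387   0.59868624] [[0.432, 0.902, -0.018], [0.532, -0.271, -0.802], [-0.728, 0.337, -0.597]]
top 45.94159908884007 288.3632189672285 209.16163284530887 [0.42767565 0.07902589 1.36145757] [[-0.011, -1.0, -0.003], [-0.99, 0.012, -0.14], [0.14, 0.001, -0.99]]
{'t': 0.1, 'q': array([-8.73896374e-01,  3.59303693e-01,  1.11268071e-02, -3.17040728e-04,
       -1.22411282e+00, -2.88097054e-01]), 'qd': array([ 0.00040591, -0.00272128,  0.0014256 ,  0.00100501,  0.00190921,
       -0.00136701]), 'joint_efforts': array([-8.67390772e-04, -5.84162343e+01,  2.93750632e+01,  7.01559216e+00,
        1.01276266e-02, -6.62409366e-05]), 'eef_pos': array([ 0.26812488, -0.61900059,  0.24771201]), 'ee_rot': array([ 3.14007613e+00, -1.38581601e-04, -2.73289760e+00]), 'force': array([-0.08499495,  0.26257554, -0.16925001]), 'moment': array([0.02286463, 0.0423387 , 0.08237932]), 'gripper_force': 0.0, 'width': 0.08749524456870311}
```

View pics/top0.png

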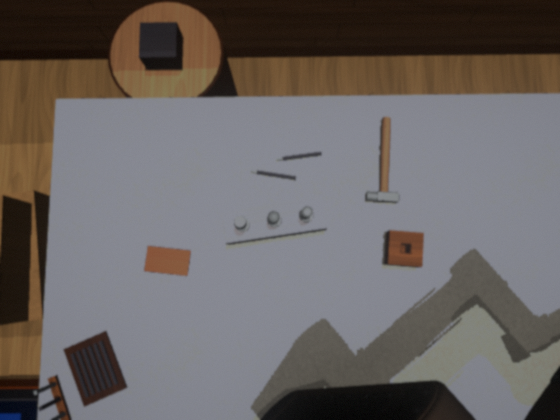

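View pics/scene0.png

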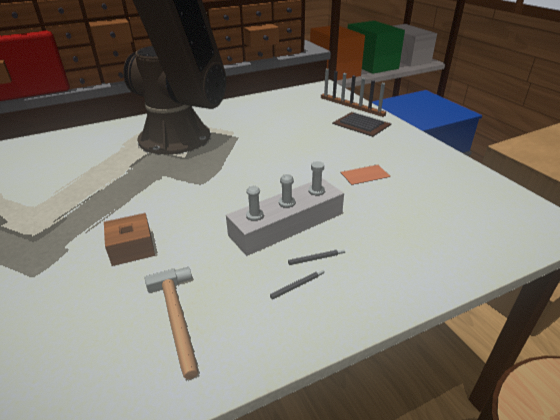

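The top view shows stakes near (240,224), (273,218) and (306,213) px, and the repair hole at (407,248). The scene view shows the same stakes at (316,178), (287,190) and (253,203), with the block hole at (127,229). I'll enlarge both to get exact pixel positions.

```bash
python3 - <<'E'
from h import *
a=cv2.imread("pics/top0.png")[190:280,215:435];b=cv2.imread("pics/scene0.png")[150:275,95:355]
a=cv2.resize(a,None,fx=3,fy=3,interpolation=cv2.INTER_CUBIC)
b=cv2.resize(b,None,fx=2.5,fy=2.5,interpolation=cv2.INTER_CUBIC)
c=np.zeros((590,660,3),np.uint8);c[:270]=np.clip(a*1.6,0,255);c[275:275+b.shape[0],:b.shape[1]]=b[:315]
cv2.imwrite("pics/c1.png",c)
E
```

```text
(no output)
```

View pics/c1.png

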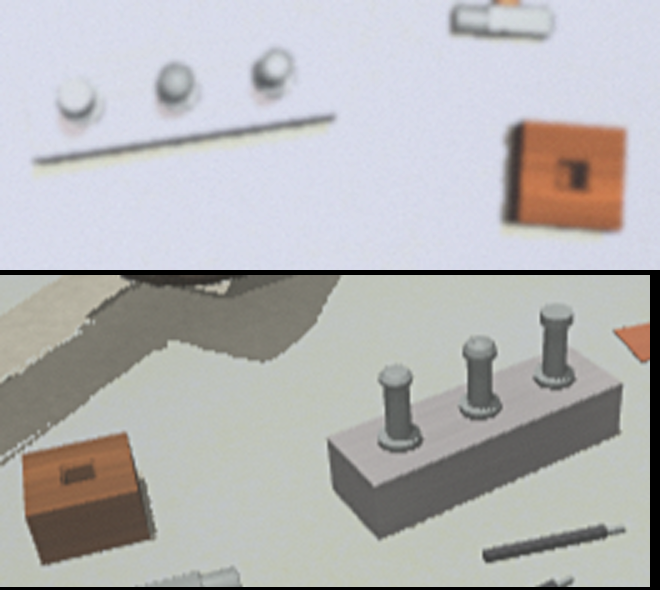

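```bash
python3 - <<'E'
from h import *
s=viewer.grab_frame("scene");t=viewer.grab_frame("top")
S=lambda x,y,z:ray(s,95+x/2.5,150+(y-275)/2.5,z)[:2]
T=lambda x,y,z:ray(t,215+x/3,190+y/3,z)[:2]
for n,p in dict(tops=[(556,313),(479,344),(396,373)]).items():print(n,[np.round(S(*q,.132),4) for q in p])
print("collS",[np.round(S(*q,.0675),4) for q in [(554,377),(480,404),(400,438)]])
print("topsT",[np.round(T(*q,.132),4) for q in [(78,97),(175,80),(274,67)]])
c=[S(*q,.06) for q in [(328,440),(378,486),(622,383),(577,346)]];print("plateS",np.round(c,4),np.mean(c,0))
e=[T(35,157,.06),T(333,115,.06)];print("edgeT",np.round(e,4),np.degrees(np.arctan2(*(e[1]-e[0]))))
d=c[2]-c[1];print(np.degrees(np.arctan2(d[0],d[1])))
b=[T(*q,.055) for q in [(522,121),(626,127),(622,230),(517,224)]];print("blockT",np.round(b,4),np.mean(b,0))
b=[S(*q,.055) for q in [(24,458),(127,434),(140,485),(29,513)]];print("blockS",np.round(b,4),np.mean(b,0))
print("hole",T(572,175,.055),S(78,473,.055), T(573,175,.055))
E
```

```text
tops [array([0.5743, 0.2037]), array([0.5902, 0.1179]), array([0.5997, 0.0359])]
collS [array([0.5806, 0.201 ]), array([0.5886, 0.1194]), array([0.6032, 0.0346])]
topsT [array([0.5699, 0.1992]), array([0.5832, 0.1183]), array([0.5932, 0.0356])]
plateS [[ 0.5677 -0.0193]
 [ 0.6467 -0.0043]
 [ 0.6088  0.2585]
 [ 0.5327  0.2553]] [0.58896106 0.12254646]
edgeT [[ 0.5258  0.2438]
 [ 0.5597 -0.0181]] 172.61784367879713
-8.212017227248554
blockT [[ 0.5529 -0.185 ]
 [ 0.5466 -0.2764]
 [ 0.4565 -0.2684]
 [ 0.4627 -0.1771]] [ 0.50467101 -0.22673516]
blockS [[ 0.465  -0.2638]
 [ 0.4703 -0.1757]
 [ 0.549  -0.1806]
 [ 0.5442 -0.2697]] [ 0.50711039 -0.22242436]
hole [ 0.5048869  -0.22697194] [ 0.50832515 -0.22483137] [ 0.50487682 -0.22784867]
```

>>> {"name": "servo_tool", "arguments": {"targets": [{"angular": [0, 0, -7.43], "xyz": [0, 0, 0], "claw": 4.6}, {"angular": [0, 0, -7.43], "xyz": [0, 0, 0], "claw": 4.6}, {"angular": [0, 0, -7.43], "xyz": [0, 0, 0], "claw": 4.6}, {"angular": [0, 0, -7.43], "xyz": [0, 0, 0], "claw": 4.6}, {"angular": [0, 0, -7.43], "xyz": [0, 0, 0], "claw": 4.6}, {"angular": [0, 0, -7.43], "xyz": [0, 0, 0], "claw": 4.6}, {"angular": [0, 0, -7.43], "xyz": [0, 0, 0], "claw": 4.6}, {"angular": [0, 0, -7.43], "xyz": [0, 0, 0], "claw": 4.6}, {"angular": [0, 0, -7.43], "xyz": [0, 0, 0], "claw": 4.6}, {"angular": [0, 0, -7.43], "xyz": [0, 0, 0], "claw": 4.6}], "force": 5}}

```text
t: 1.2
eef_pos: [0.2682, -0.6192, 0.2483]
ee_rot: [3.141, 0.001, -1.431]
force: [-0.8, -0.5, 0.2]
width: 0.046
gripper_force: 0.0
```

>>> {"name": "servo_tool", "arguments": {"targets": [{"angular": [0, 0, 0], "xyz": [-3.77, -2.585, 0.2], "claw": 4.6}, {"angular": [0, 0, 0], "xyz": [-3.77, -2.585, 0.2], "claw": 4.6}, {"angular": [0, 0, 0], "xyz": [-3.77, -2.585, 0.2], "claw": 4.6}, {"angular": [0, 0, 0], "xyz": [-3.77, -2.585, 0.2], "claw": 4.6}, {"angular": [0, 0, 0], "xyz": [-3.77, -2.585, 0.2], "claw": 4.6}, {"angular": [0, 0, 0], "xyz": [-3.77, -2.585, 0.2], "claw": 4.6}, {"angular": [0, 0, 0], "xyz": [-3.77, -2.585, 0.2], "claw": 4.6}, {"angular": [0, 0, 0], "xyz": [-3.77, -2.585, 0.2], "claw": 4.6}, {"angular": [0, 0, 0], "xyz": [-3.77, -2.585, 0.2], "claw": 4.6}, {"angular": [0, 0, 0], "xyz": [-3.77, -2.585, 0.2], "claw": 4.6}, {"angular": [0, 0, 0], "xyz": [-3.77, -2.585, 0.2], "claw": 4.6}, {"angular": [0, 0, 0], "xyz": [-3.77, -2.585, 0.2], "claw": 4.6}, {"angular": [0, 0, 0], "xyz": [-3.77, -2.585, 0.2], "claw": 4.6}, {"angular": [0, 0, 0], "xyz": [-3.77, -2.585, 0.2], "claw": 4.6}, {"angular": [0, 0, 0], "xyz": [-3.77, -2.585, 0.2], "claw": 4.6}, {"angular": [0, 0, 0], "xyz": [-3.77, -2.585, 0.2], "claw": 4.6}, {"angular": [0, 0, 0], "xyz": [0, 0, 0], "claw": 4.6}, {"angular": [0, 0, 0], "xyz": [0, 0, 0], "claw": 4.6}]}}

```text
t: 3.0
eef_pos: [0.597, 0.035, 0.2158]
ee_rot: [3.14, -0.0, -1.434]
force: [-0.2, -0.5, -0.7]
width: 0.0461
gripper_force: 0.0
```

```bash
cat >> h.py <<'E'
from scipy.spatial.transform import Rotation as Ro
def to(x,y,z):
    s=monitor.get_state();R=Ro.from_euler("xyz",s["ee_rot"]).as_matrix()
    print("t",s["t"],"pos",np.round(s["eef_pos"],4),"rpy",np.round(np.degrees(s["ee_rot"]),2),"F",np.round(s["force"],2),"w",s["width"],"shift cm",np.round(100*R.T@(np.array([x,y,z])-s["eef_pos"]),2))
E
python3 - <<'E'
from h import *
to(.597,.034,.1)
fs=[viewer.grab_frame(n) for n in("scene","top")]
a=[]
for f,s in zip(fs,(2,2)):
    u,v=map(int,proj(f,[.59,.06,.12])); c=f["color"][max(v-100,0):v+100,max(u-100,0):u+100];a.append(cv2.resize(c,(400,400),interpolation=2)); print(u-100,v-100)
cv2.imwrite("pics/c2.png",np.hstack(a))
E
```

```text
t 3.0 pos [0.597  0.035  0.2158] rpy [ 1.7992e+02 -1.0000e-02 -8.2170e+01] F [-0.19 -0.54 -0.75] w 0.04611803088687842 shift cm [ 0.09 -0.   11.58]
162 88
196 114
```

View pics/c2.png

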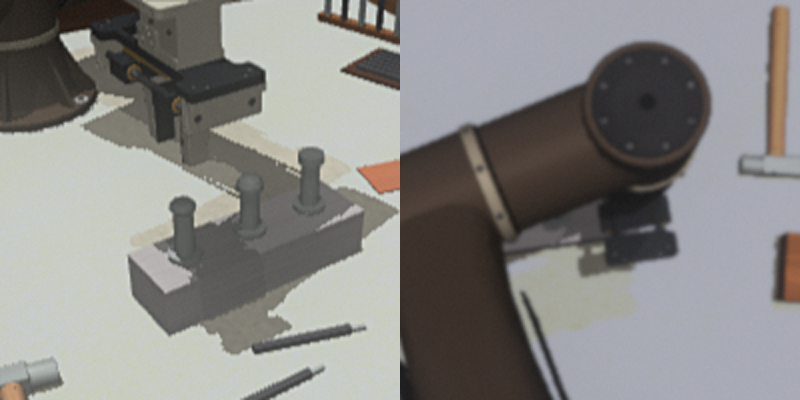

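Left crop shows the gripper above the nearest stake (knob at about (182,203) in the crop), with the jaws across the row. Going down around it.

>>> {"name": "servo_tool", "arguments": {"targets": [{"angular": [0, 0, 0], "xyz": [0.09, 0, 2.5], "claw": 4.6}, {"angular": [0, 0, 0], "xyz": [0, 0, 2.5], "claw": 4.6}, {"angular": [0, 0, 0], "xyz": [0, 0, 1.0], "claw": 4.6}, {"angular": [0, 0, 0], "xyz": [0, 0, 0.5], "claw": 4.6}, {"angular": [0, 0, 0], "xyz": [0, 0, 0], "claw": 4.6}, {"angular": [0, 0, 0], "xyz": [0, 0, 0], "claw": 4.6}]}}

```text
t: 3.7
eef_pos: [0.5978, 0.0329, 0.1527]
ee_rot: [-3.14, 0.0, -1.436]
force: [0.3, 0.6, 0.3]
width: 0.0462
gripper_force: 0.0
```

>>> {"name": "servo_tool", "arguments": {"targets": [{"angular": [0, 0, 0], "xyz": [0, 0, 1.5], "claw": 4.6}, {"angular": [0, 0, 0], "xyz": [0, 0, 1.5], "claw": 4.6}, {"angular": [0, 0, 0], "xyz": [0, 0, 1.5], "claw": 4.6}, {"angular": [0, 0, 0], "xyz": [0, 0, 0.7], "claw": 4.6}, {"angular": [0, 0, 0], "xyz": [0, 0, 0], "claw": 4.6}, {"angular": [0, 0, 0], "xyz": [0, 0, 0], "claw": 4.6}]}}

```text
t: 4.3
eef_pos: [0.5978, 0.0332, 0.1005]
ee_rot: [-3.14, -0.0, -1.436]
force: [0.2, -0.5, 0.1]
width: 0.046
gripper_force: 0.0
```

>>> {"name": "servo_tool", "arguments": {"targets": [{"angular": [0, 0, 0], "xyz": [0, 0.3, 0], "claw": 4.6}, {"angular": [0, 0, 0], "xyz": [0, 0.3, 0], "claw": 4.6}, {"angular": [0, 0, 0], "xyz": [0, 0.2, 0], "claw": 4.6}, {"angular": [0, 0, 0], "xyz": [0, 0, 0], "claw": 4.6}]}}

```text
t: 4.7
eef_pos: [0.589, 0.032, 0.0999]
ee_rot: [-3.141, 0.0, -1.436]
force: [0.2, 0.9, -0.4]
width: 0.046
gripper_force: 0.0
```

>>> {"name": "servo_tool", "arguments": {"targets": [{"angular": [0, 0, 0], "xyz": [0, 0.1, 0], "claw": 4.6}, {"angular": [0, 0, 0], "xyz": [0, 0.1, 0], "claw": 4.6}, {"angular": [0, 0, 0], "xyz": [0, 0, 0], "claw": 4.6}]}}

```text
t: 5.0
eef_pos: [0.5872, 0.0317, 0.0996]
ee_rot: [3.142, -0.0, -1.436]
force: [-0.0, -0.9, 0.5]
width: 0.0459
gripper_force: 0.0
```

>>> {"name": "servo_tool", "arguments": {"targets": [{"angular": [0, 0, 0], "xyz": [0, 0.1, 0], "claw": 4.6}, {"angular": [0, 0, 0], "xyz": [0, 0, 0], "claw": 4.6}]}}

```text
t: 5.2
eef_pos: [0.5863, 0.0315, 0.0995]
ee_rot: [3.142, 0.0, -1.436]
force: [-1.0, -1.1, 0.3]
width: 0.0457
gripper_force: 0.0
```

>>> {"name": "servo_tool", "arguments": {"targets": [{"angular": [0, 0, 0], "xyz": [0, 0.1, 0], "claw": 4.6}, {"angular": [0, 0, 0], "xyz": [0, 0, 0], "claw": 4.6}]}}

```text
t: 5.4
eef_pos: [0.5852, 0.0314, 0.0996]
ee_rot: [3.142, 0.0, -1.436]
force: [0.3, -0.3, -0.2]
width: 0.0461
gripper_force: 0.0
```

>>> {"name": "servo_tool", "arguments": {"targets": [{"angular": [0, 0, 0], "xyz": [0, 0.1, 0], "claw": 4.6}, {"angular": [0, 0, 0], "xyz": [0, 0, 0], "claw": 4.6}]}}

```text
t: 5.6
eef_pos: [0.5842, 0.0313, 0.0995]
ee_rot: [3.142, -0.0, -1.436]
force: [0.1, 0.4, -0.1]
width: 0.0457
gripper_force: 0.0
```

>>> {"name": "servo_tool", "arguments": {"targets": [{"angular": [0, 0, 0], "xyz": [0, 0.1, 0], "claw": 4.6}, {"angular": [0, 0, 0], "xyz": [0, 0, 0], "claw": 4.6}]}}

```text
t: 5.8
eef_pos: [0.5832, 0.0311, 0.0996]
ee_rot: [3.142, 0.0, -1.436]
force: [-0.8, 0.6, 0.3]
width: 0.0458
gripper_force: 0.0
```

```bash
python3 - <<'E'
from h import *
to(.597,.034,.1)
E
```

```text
t 5.8 pos [0.5832 0.0311 0.0996] rpy [179.99   0.   -82.28] F [-0.78  0.61  0.31] w 0.04581667232520119 shift cm [-0.1  -1.41 -0.04]
```

>>> {"name": "servo_tool", "arguments": {"targets": [{"angular": [0, 0, 0], "xyz": [0, 0.1, 0], "claw": 4.6}, {"angular": [0, 0, 0], "xyz": [0, 0, 0], "claw": 4.6}]}}

```text
t: 6.0
eef_pos: [0.5822, 0.031, 0.0996]
ee_rot: [3.141, 0.0, -1.436]
force: [0.4, -0.0, 0.4]
width: 0.0464
gripper_force: 0.0
```

>>> {"name": "servo_tool", "arguments": {"targets": [{"angular": [0, 0, 0], "xyz": [0, 0.1, 0], "claw": 4.6}, {"angular": [0, 0, 0], "xyz": [0, 0, 0], "claw": 4.6}]}}

```text
t: 6.2
eef_pos: [0.5812, 0.0309, 0.0996]
ee_rot: [3.142, 0.0, -1.436]
force: [-0.0, 0.4, 0.4]
width: 0.0462
gripper_force: 0.0
```

```bash
python3 - <<'E'
from h import *
to(.597,.034,.1)
f=viewer.grab_frame("scene")
u,v=map(int,proj(f,[.597,.034,.10])); c=f["color"][v-65:v+55,u-60:u+100]
cv2.imwrite("pics/c3.png",cv2.resize(c,None,fx=4,fy=4,interpolation=2))
E
```

```text
t 6.2 pos [0.5812 0.0309 0.0996] rpy [180.     0.   -82.28] F [-0.04  0.41  0.37] w 0.04624874079427909 shift cm [-0.1  -1.6  -0.04]
```

View pics/c3.png

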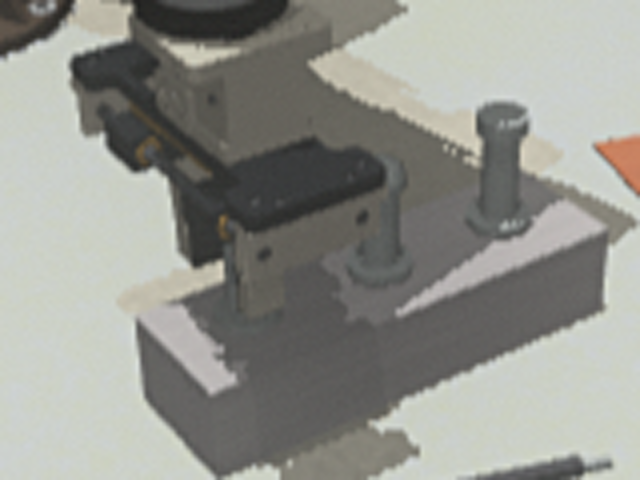

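The crop shows the outer finger at about (258,280) hiding the stake, so this view can't show a lean. I'll keep pushing in 1 mm steps and go by the force.

>>> {"name": "servo_tool", "arguments": {"targets": [{"angular": [0, 0, 0], "xyz": [0, 0.1, 0], "claw": 4.6}, {"angular": [0, 0, 0], "xyz": [0, 0, 0], "claw": 4.6}]}}

```text
t: 6.45
eef_pos: [0.5802, 0.0307, 0.0996]
ee_rot: [3.142, -0.0, -1.436]
force: [0.3, -0.2, -0.9]
width: 0.0461
gripper_force: 0.2
```

>>> {"name": "servo_tool", "arguments": {"targets": [{"angular": [0, 0, 0], "xyz": [0, 0.1, 0], "claw": 4.6}, {"angular": [0, 0, 0], "xyz": [0, 0, 0], "claw": 4.6}]}}

```text
t: 6.65
eef_pos: [0.5792, 0.0306, 0.0996]
ee_rot: [3.142, 0.0, -1.436]
force: [0.1, 0.5, -0.1]
width: 0.0461
gripper_force: 0.0
```

>>> {"name": "servo_tool", "arguments": {"targets": [{"angular": [0, 0, 0], "xyz": [0, 0.1, 0], "claw": 4.6}, {"angular": [0, 0, 0], "xyz": [0, 0, 0], "claw": 4.6}]}}

```text
t: 6.85
eef_pos: [0.5787, 0.0306, 0.0997]
ee_rot: [-3.141, 0.0, -1.436]
force: [1.5, 0.2, -0.5]
width: 0.0457
gripper_force: 0.7
```

>>> {"name": "servo_tool", "arguments": {"targets": [{"angular": [0, 0, 0], "xyz": [0, 0.1, 0], "claw": 4.6}, {"angular": [0, 0, 0], "xyz": [0, 0, 0], "claw": 4.6}]}}

```text
t: 7.05
eef_pos: [0.578, 0.0305, 0.0999]
ee_rot: [-3.14, 0.0, -1.436]
force: [2.4, 1.2, -0.1]
width: 0.0459
gripper_force: 1.2
```

>>> {"name": "servo_tool", "arguments": {"targets": [{"angular": [0, 0, 0], "xyz": [0, 0.1, 0], "claw": 4.6}, {"angular": [0, 0, 0], "xyz": [0, 0, 0], "claw": 4.6}]}}

```text
t: 7.25
eef_pos: [0.5774, 0.0305, 0.1001]
ee_rot: [-3.139, 0.0, -1.436]
force: [4.7, 0.4, 1.4]
width: 0.0457
gripper_force: 2.4
```

>>> {"name": "servo_tool", "arguments": {"targets": [{"angular": [0, 0, 0], "xyz": [0, -0.5, 0], "claw": 4.6}, {"angular": [0, 0, 0], "xyz": [0, -0.5, 0], "claw": 4.6}, {"angular": [0, 0, 0], "xyz": [0, -0.5, 0], "claw": 4.6}, {"angular": [0, 0, 0], "xyz": [0, -0.5, 0], "claw": 4.6}, {"angular": [0, 0, 0], "xyz": [0, -0.3, 0], "claw": 4.6}, {"angular": [0, 0, 0], "xyz": [0, -0.1, 0], "claw": 4.6}, {"angular": [0, 0, 0], "xyz": [0, 0, 0], "claw": 4.6}]}}

```text
t: 7.95
eef_pos: [0.6002, 0.0334, 0.0994]
ee_rot: [3.141, -0.0, -1.436]
force: [-1.0, 0.5, 0.5]
width: 0.0461
gripper_force: 0.0
```

>>> {"name": "servo_tool", "arguments": {"targets": [{"angular": [0, 0, 0], "xyz": [0, -0.1, 0], "claw": 4.6}, {"angular": [0, 0, 0], "xyz": [0, -0.05, 0], "claw": 4.6}, {"angular": [0, 0, 0], "xyz": [0, 0, 0], "claw": 4.6}]}}

```text
t: 8.25
eef_pos: [0.6017, 0.0337, 0.0997]
ee_rot: [-3.141, 0.0, -1.436]
force: [0.8, -0.6, -0.4]
width: 0.0459
gripper_force: 0.0
```

>>> {"name": "servo_tool", "arguments": {"targets": [{"angular": [0, 0, 0], "xyz": [0, -0.1, 0], "claw": 4.6}, {"angular": [0, 0, 0], "xyz": [0, 0, 0], "claw": 4.6}]}}

```text
t: 8.45
eef_pos: [0.6028, 0.0338, 0.0996]
ee_rot: [-3.141, 0.0, -1.436]
force: [0.3, -0.0, 0.8]
width: 0.0457
gripper_force: 0.0
```

>>> {"name": "servo_tool", "arguments": {"targets": [{"angular": [0, 0, 0], "xyz": [0, -0.1, 0], "claw": 4.6}, {"angular": [0, 0, 0], "xyz": [0, 0, 0], "claw": 4.6}]}}

```text
t: 8.65
eef_pos: [0.6038, 0.034, 0.0996]
ee_rot: [-3.142, -0.0, -1.436]
force: [-0.2, 0.6, -0.2]
width: 0.0458
gripper_force: 0.0
```

>>> {"name": "servo_tool", "arguments": {"targets": [{"angular": [0, 0, 0], "xyz": [0, -0.1, 0], "claw": 4.6}, {"angular": [0, 0, 0], "xyz": [0, 0, 0], "claw": 4.6}]}}

```text
t: 8.85
eef_pos: [0.6048, 0.0341, 0.0995]
ee_rot: [-3.142, -0.0, -1.436]
force: [0.3, -0.1, -0.7]
width: 0.046
gripper_force: 0.0
```

>>> {"name": "servo_tool", "arguments": {"targets": [{"angular": [0, 0, 0], "xyz": [0, -0.1, 0], "claw": 4.6}, {"angular": [0, 0, 0], "xyz": [0, 0, 0], "claw": 4.6}]}}

```text
t: 9.05
eef_pos: [0.6057, 0.0342, 0.0995]
ee_rot: [-3.142, -0.0, -1.436]
force: [-0.6, 0.7, -0.3]
width: 0.0462
gripper_force: 0.0
```

>>> {"name": "servo_tool", "arguments": {"targets": [{"angular": [0, 0, 0], "xyz": [0, -0.1, 0], "claw": 4.6}, {"angular": [0, 0, 0], "xyz": [0, 0, 0], "claw": 4.6}]}}

```text
t: 9.25
eef_pos: [0.6067, 0.0343, 0.0996]
ee_rot: [-3.142, -0.0, -1.436]
force: [0.1, -0.2, -1.0]
width: 0.0458
gripper_force: 0.0
```

>>> {"name": "servo_tool", "arguments": {"targets": [{"angular": [0, 0, 0], "xyz": [0, -0.1, 0], "claw": 4.6}, {"angular": [0, 0, 0], "xyz": [0, 0, 0], "claw": 4.6}]}}

```text
t: 9.45
eef_pos: [0.6077, 0.0345, 0.0996]
ee_rot: [-3.142, -0.0, -1.436]
force: [0.4, 0.4, 0.1]
width: 0.0458
gripper_force: 0.0
```

>>> {"name": "servo_tool", "arguments": {"targets": [{"angular": [0, 0, 0], "xyz": [0, -0.1, 0], "claw": 4.6}, {"angular": [0, 0, 0], "xyz": [0, 0, 0], "claw": 4.6}]}}

```text
t: 9.65
eef_pos: [0.6086, 0.0346, 0.0995]
ee_rot: [3.142, -0.0, -1.436]
force: [-0.6, 0.6, -0.5]
width: 0.0463
gripper_force: 0.1
```

>>> {"name": "servo_tool", "arguments": {"targets": [{"angular": [0, 0, 0], "xyz": [0, -0.1, 0], "claw": 4.6}, {"angular": [0, 0, 0], "xyz": [0, 0, 0], "claw": 4.6}]}}

```text
t: 9.85
eef_pos: [0.6097, 0.0347, 0.0995]
ee_rot: [-3.142, -0.0, -1.436]
force: [-0.2, -0.4, 0.4]
width: 0.0457
gripper_force: 0.1
```

>>> {"name": "servo_tool", "arguments": {"targets": [{"angular": [0, 0, 0], "xyz": [0, -0.1, 0], "claw": 4.6}, {"angular": [0, 0, 0], "xyz": [0, 0, 0], "claw": 4.6}]}}

```text
t: 10.05
eef_pos: [0.6107, 0.0349, 0.0996]
ee_rot: [-3.142, 0.0, -1.436]
force: [-0.5, 0.2, 0.0]
width: 0.0465
gripper_force: 0.1
```

>>> {"name": "servo_tool", "arguments": {"targets": [{"angular": [0, 0, 0], "xyz": [0, -0.1, 0], "claw": 4.6}, {"angular": [0, 0, 0], "xyz": [0, 0, 0], "claw": 4.6}]}}

```text
t: 10.25
eef_pos: [0.6117, 0.035, 0.0996]
ee_rot: [-3.142, -0.0, -1.436]
force: [0.3, -0.3, 0.5]
width: 0.0462
gripper_force: 0.1
```

>>> {"name": "servo_tool", "arguments": {"targets": [{"angular": [0, 0, 0], "xyz": [0, -0.1, 0], "claw": 4.6}, {"angular": [0, 0, 0], "xyz": [0, -0.1, 0], "claw": 4.6}, {"angular": [0, 0, 0], "xyz": [0, 0, 0], "claw": 4.6}]}}

```text
t: 10.55
eef_pos: [0.6134, 0.0352, 0.0994]
ee_rot: [3.141, -0.0, -1.436]
force: [-1.1, 0.0, 0.8]
width: 0.0461
gripper_force: 0.5
```

>>> {"name": "servo_tool", "arguments": {"targets": [{"angular": [0, 0, 0], "xyz": [0, -0.1, 0], "claw": 4.6}, {"angular": [0, 0, 0], "xyz": [0, 0, 0], "claw": 4.6}]}}

```text
t: 10.75
eef_pos: [0.6137, 0.0352, 0.0994]
ee_rot: [3.14, -0.0, -1.436]
force: [-4.2, 0.9, 2.4]
width: 0.046
gripper_force: 2.3
```

>>> {"name": "servo_tool", "arguments": {"targets": [{"angular": [0, 0, 0], "xyz": [0, -0.1, 0], "claw": 4.6}, {"angular": [0, 0, 0], "xyz": [0, 0, 0], "claw": 4.6}]}}

```text
t: 10.95
eef_pos: [0.614, 0.0351, 0.0993]
ee_rot: [3.138, -0.0, -1.436]
force: [-7.0, 0.1, 4.3]
width: 0.0459
gripper_force: 3.7
```

```bash
python3 - <<'E'
from h import *
to(.597,.034,.1)
f=viewer.grab_frame("scene")
u,v=map(int,proj(f,[.597,.034,.10])); c=f["color"][v-50:v+40,u-60:u+60]
cv2.imwrite("pics/c4.png",cv2.resize(c,None,fx=6,fy=6,interpolation=2))
E
```

```text
t 10.95 pos [0.614  0.0351 0.0993] rpy [ 1.7982e+02 -2.0000e-02 -8.2300e+01] F [-6.98  0.08  4.26] w 0.04587558944399682 shift cm [-0.12  1.7  -0.06]
```

View pics/c4.png

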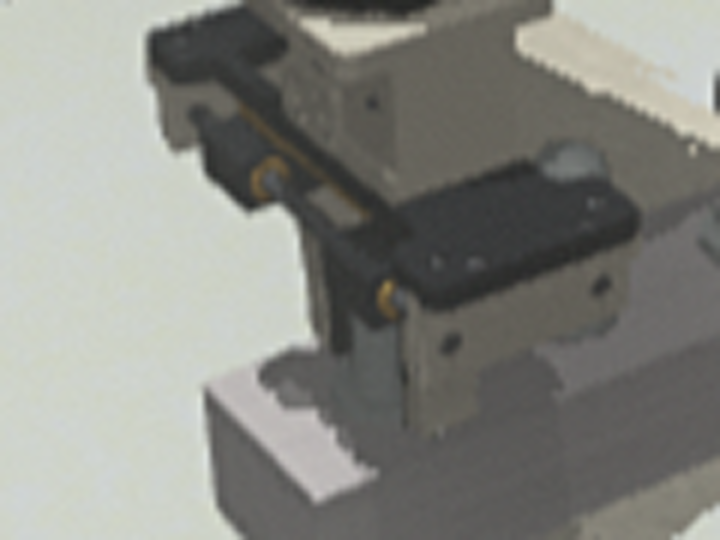

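The gripper has now pushed the stake to the far wall; the post shows between the jaws at about (370,370). It has roughly 11 mm more free travel than a tight stake would allow, so it's the loose one. Centring on it and gripping lightly.

>>> {"name": "servo_tool", "arguments": {"targets": [{"angular": [0, 0, 0], "xyz": [0, 0.6, 0], "claw": 4.6}, {"angular": [0, 0, 0], "xyz": [0.1, 0.6, 0.1], "claw": 4.6}, {"angular": [0, 0, 0], "xyz": [0, 0.7, 0], "claw": 4.0}, {"angular": [0, 0, 0], "xyz": [0, 0, 0], "claw": 3.2}, {"angular": [0, 0, 0], "xyz": [0, 0, 0], "claw": 2.6}, {"angular": [0, 0, 0], "xyz": [0, 0, 0], "claw": 2.0}, {"angular": [0, 0, 0], "xyz": [0, 0, 0], "claw": 1.8}, {"angular": [0, 0, 0], "xyz": [0, 0, 0], "claw": 1.8}, {"angular": [0, 0, 0], "xyz": [0, 0, 0], "claw": 1.8}, {"angular": [0, 0, 0], "xyz": [0, 0, 0], "claw": 1.8}], "force": 8}}

```text
t: 12.0
eef_pos: [0.5968, 0.032, 0.0984]
ee_rot: [3.141, -0.0, -1.436]
force: [0.3, -0.3, -2.1]
width: 0.0218
gripper_force: 8.8
```

Gripped. Before drawing it out, I'll also rock it once along the row, so the 4° rock is certain.

>>> {"name": "servo_tool", "arguments": {"targets": [{"angular": [0, 0, 0], "xyz": [0.2, 0, 0], "claw": 1.8}, {"angular": [0, 0, 0], "xyz": [0.2, 0, 0], "claw": 1.8}, {"angular": [0, 0, 0], "xyz": [0.1, 0, 0], "claw": 1.8}, {"angular": [0, 0, 0], "xyz": [0, 0, 0], "claw": 1.8}]}}

```text
t: 12.4
eef_pos: [0.5975, 0.027, 0.0985]
ee_rot: [-3.142, 0.0, -1.436]
force: [-0.4, 0.5, -2.6]
width: 0.0219
gripper_force: 7.8
```

>>> {"name": "servo_tool", "arguments": {"targets": [{"angular": [0, 0, 0], "xyz": [0.1, 0, 0], "claw": 1.8}, {"angular": [0, 0, 0], "xyz": [0, 0, 0], "claw": 1.8}]}}

```text
t: 12.6
eef_pos: [0.5977, 0.026, 0.0986]
ee_rot: [-3.142, 0.0, -1.436]
force: [-0.3, 1.9, -3.1]
width: 0.0218
gripper_force: 7.9
```

>>> {"name": "servo_tool", "arguments": {"targets": [{"angular": [0, 0, 0], "xyz": [0.1, 0, 0], "claw": 1.8}, {"angular": [0, 0, 0], "xyz": [0, 0, 0], "claw": 1.8}]}}

```text
t: 12.8
eef_pos: [0.5978, 0.0251, 0.0986]
ee_rot: [-3.142, 0.0, -1.436]
force: [-0.8, 2.1, -2.0]
width: 0.0219
gripper_force: 7.8
```

>>> {"name": "servo_tool", "arguments": {"targets": [{"angular": [0, 0, 0], "xyz": [0.1, 0, 0], "claw": 1.8}, {"angular": [0, 0, 0], "xyz": [0, 0, 0], "claw": 1.8}]}}

```text
t: 13.0
eef_pos: [0.5979, 0.0241, 0.0986]
ee_rot: [-3.142, 0.0, -1.436]
force: [-0.5, 2.4, -2.3]
width: 0.022
gripper_force: 7.9
```

>>> {"name": "servo_tool", "arguments": {"targets": [{"angular": [0, 0, 0], "xyz": [-0.4, 0, 0], "claw": 1.8}, {"angular": [0, 0, 0], "xyz": [-0.4, 0, 0], "claw": 1.8}, {"angular": [0, 0, 0], "xyz": [-0.2, 0, 0], "claw": 1.8}, {"angular": [0, 0, 0], "xyz": [0, 0, 0], "claw": 1.8}], "force": 14}}

```text
t: 13.4
eef_pos: [0.5966, 0.0339, 0.0987]
ee_rot: [3.142, -0.0, -1.436]
force: [0.3, -2.3, -0.9]
width: 0.0218
gripper_force: 14.3
```

>>> {"name": "servo_tool", "arguments": {"targets": [{"angular": [0, 0, 0], "xyz": [0, 0, -0.1], "claw": 1.8}, {"angular": [0, 0, 0], "xyz": [0, 0, -0.1], "claw": 1.8}, {"angular": [0, 0, 0], "xyz": [0, 0, 0], "claw": 1.8}]}}

```text
t: 13.7
eef_pos: [0.5964, 0.0339, 0.1005]
ee_rot: [3.141, -0.0, -1.436]
force: [-0.9, -2.7, -3.1]
width: 0.022
gripper_force: 14.3
```

>>> {"name": "servo_tool", "arguments": {"targets": [{"angular": [0, 0, 0], "xyz": [0, 0, -0.2], "claw": 1.8}, {"angular": [0, 0, 0], "xyz": [0, 0, -0.2], "claw": 1.8}, {"angular": [0, 0, 0], "xyz": [0, 0, 0], "claw": 1.8}]}}

```text
t: 14.0
eef_pos: [0.5967, 0.0339, 0.1049]
ee_rot: [-3.141, -0.0, -1.436]
force: [0.2, -3.1, -1.8]
width: 0.022
gripper_force: 14.3
```

>>> {"name": "servo_tool", "arguments": {"targets": [{"angular": [0, 0, 0], "xyz": [0.2, 0, -0.3], "claw": 1.8}, {"angular": [0, 0, 0], "xyz": [0.1, 0, -0.4], "claw": 1.8}, {"angular": [0, 0, 0], "xyz": [0, 0, -0.5], "claw": 1.8}, {"angular": [0, 0, 0], "xyz": [0, 0, 0], "claw": 1.8}]}}

```text
t: 14.4
eef_pos: [0.5977, 0.0313, 0.1177]
ee_rot: [-3.14, 0.0, -1.436]
force: [0.7, -0.1, -2.3]
width: 0.0216
gripper_force: 14.3
```

>>> {"name": "servo_tool", "arguments": {"targets": [{"angular": [0, 0, 0], "xyz": [0, 0, -0.7], "claw": 1.8}, {"angular": [0, 0, 0], "xyz": [0, 0, -1], "claw": 1.8}, {"angular": [0, 0, 0], "xyz": [0, 0, -1], "claw": 1.8}, {"angular": [0, 0, 0], "xyz": [0, 0, -1], "claw": 1.8}, {"angular": [0, 0, 0], "xyz": [0, 0, -1], "claw": 1.8}, {"angular": [0, 0, 0], "xyz": [0, 0, -1], "claw": 1.8}, {"angular": [0, 0, 0], "xyz": [0, 0, -1], "claw": 1.8}, {"angular": [0, 0, 0], "xyz": [0, 0, -1], "claw": 1.8}, {"angular": [0, 0, 0], "xyz": [0, 0, 0], "claw": 1.8}, {"angular": [0, 0, 0], "xyz": [0, 0, 0], "claw": 1.8}]}}

```text
t: 15.4
eef_pos: [0.597, 0.0311, 0.1936]
ee_rot: [-3.141, 0.0, -1.436]
force: [-0.3, 0.2, -2.5]
width: 0.0219
gripper_force: 14.3
```

```bash
python3 - <<'E'
from h import *
to(.506,-.2265,.184)
f=viewer.grab_frame("scene");cv2.imwrite("pics/s5.png",f["color"])
u,v=map(int,proj(f,[.597,.034,.16])); c=f["color"][v-50:v+75,u-60:u+100]
cv2.imwrite("pics/c5.png",cv2.resize(c,None,fx=4,fy=4,interpolation=2))
print(u,v)
E
```

```text
t 15.4 pos [0.597  0.0311 0.1936] rpy [-1.7998e+02  2.0000e-02 -8.2280e+01] F [-0.33  0.2  -2.53] w 0.02193280191317721 shift cm [24.3  12.47  0.95]
251 177
```

View pics/c5.png

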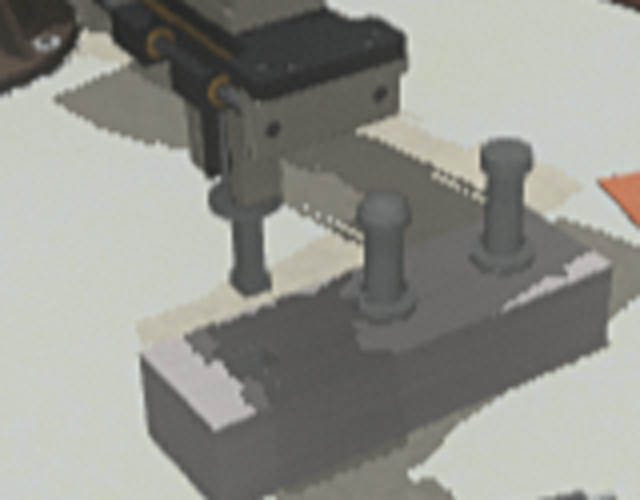

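The stake is fully drawn out, hanging with its foot at about (253,285) in the crop and leaning slightly. The other two are still seated. I'll measure the lean.

```bash
python3 - <<'E'
from h import *
f=viewer.grab_frame("scene")
P=lambda x,y:(251-60+x/4,177-50+y/4)
for n,p,z in(("shank top",(247,216),.105+.050),("foot mid",(252,279),.105+.005)):
    print(n,ray(f,*P(*p),z)[:2])
# expected pixels of upright stake below TCP
for z in(.155,.110):
    u,v=proj(f,[.597,.0311,z]);print((u-191)*4,(v-127)*4)
E
```

```text
shank top [0.60413692 0.03388163]
foot mid [0.59553618 0.03782828]
236.53834540894013 210.75023196430914
241.35285316305635 283.645967472361
```

Compared with the projected vertical, the stake hangs upright. It sits about 4 mm off TCP toward +y, so I'll allow for that. Carrying it above the block.

>>> {"name": "servo_tool", "arguments": {"targets": [{"angular": [0, 0, 5.75], "xyz": [0, 0, 0], "claw": 1.8}, {"angular": [0, 0, 5.75], "xyz": [0, 0, 0], "claw": 1.8}, {"angular": [0, 0, 0], "xyz": [1, 0.3, 0], "claw": 1.8}, {"angular": [0, 0, 0], "xyz": [2, 0.5, 0], "claw": 1.8}, {"angular": [0, 0, 0], "xyz": [3, 0.8, 0], "claw": 1.8}, {"angular": [0, 0, 0], "xyz": [3, 0.8, 0], "claw": 1.8}, {"angular": [0, 0, 0], "xyz": [3, 0.8, 0], "claw": 1.8}, {"angular": [0, 0, 0], "xyz": [3, 0.8, 0], "claw": 1.8}, {"angular": [0, 0, 0], "xyz": [3, 0.8, 0], "claw": 1.8}, {"angular": [0, 0, 0], "xyz": [3, 0.8, 0], "claw": 1.8}, {"angular": [0, 0, 0], "xyz": [2.7, 0.8, 0], "claw": 1.8}, {"angular": [0, 0, 0], "xyz": [2, 0.6, 0], "claw": 1.8}, {"angular": [0, 0, 0], "xyz": [1, 0.35, 0], "claw": 1.8}, {"angular": [0, 0, 0], "xyz": [0, 0, 0], "claw": 1.8}, {"angular": [0, 0, 0], "xyz": [0, 0, 0], "claw": 1.8}]}}

```text
t: 17.0
eef_pos: [0.5057, -0.2308, 0.1935]
ee_rot: [3.142, 0.0, -1.637]
force: [0.6, 0.5, -2.1]
width: 0.0219
gripper_force: 14.3
```

>>> {"name": "servo_tool", "arguments": {"targets": [{"angular": [0, 0, 0], "xyz": [0, 0, 1], "claw": 1.8}, {"angular": [0, 0, 0], "xyz": [0, 0, 1], "claw": 1.8}, {"angular": [0, 0, 0], "xyz": [0, 0, 1], "claw": 1.8}, {"angular": [0, 0, 0], "xyz": [0, 0, 0.5], "claw": 1.8}, {"angular": [0, 0, 0], "xyz": [0, 0, 0], "claw": 1.8}, {"angular": [0, 0, 0], "xyz": [0, 0, 0], "claw": 1.8}]}}

```text
t: 17.6
eef_pos: [0.5062, -0.2305, 0.1584]
ee_rot: [3.141, -0.0, -1.636]
force: [0.7, 0.9, -2.8]
width: 0.0214
gripper_force: 14.3
```

```bash
python3 - <<'E'
from h import *
to(.506,-.2305,.1584)
f=viewer.grab_frame("scene")
u,v=map(int,proj(f,[.506,-.2265,.07])); c=f["color"][v-45:v+45,u-60:u+60]
cv2.imwrite("pics/c6.png",cv2.resize(c,None,fx=6,fy=6,interpolation=2))
print(u-60,v-45)
for X in([.506,-.2265,.055],[.506,-.2265,.075],[.506,-.2265,.128]):
  q=proj(f,X);print(X,(q[0]-u+60)*6,(q[1]-v+45)*6)
E
```

```text
t 17.6 pos [ 0.5062 -0.2305  0.1584] rpy [ 1.7998e+02 -1.0000e-02 -9.3750e+01] F [ 0.7   0.92 -2.76] w 0.0214165825703872 shift cm [-0.    0.02  0.  ]
63 178
[0.506, -0.2265, 0.055] 373.3171559797596 304.8974626990742
[0.506, -0.2265, 0.075] 359.83826114782323 260.3613265254412
[0.506, -0.2265, 0.128] 322.2652762312486 136.21497821135995
```

View pics/c6.png

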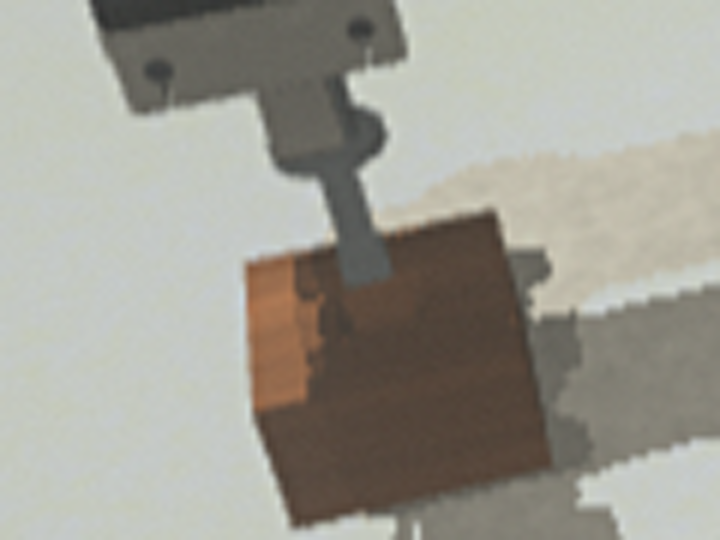

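The foot sits at about (366,262) in the crop and the hole at about (379,307). Both are about 1 px right of the projected axis, so the stake is lined up with the hole. Lowering it.

>>> {"name": "servo_tool", "arguments": {"targets": [{"angular": [0, 0, 0], "xyz": [0, 0, 0.5], "claw": 1.8}, {"angular": [0, 0, 0], "xyz": [0, 0, 0.5], "claw": 1.8}, {"angular": [0, 0, 0], "xyz": [0, 0, 0.5], "claw": 1.8}, {"angular": [0, 0, 0], "xyz": [0, 0, 0.3], "claw": 1.8}, {"angular": [0, 0, 0], "xyz": [0, 0, 0], "claw": 1.8}]}}

```text
t: 18.15
eef_pos: [0.5057, -0.2305, 0.1399]
ee_rot: [3.14, 0.0, -1.637]
force: [-0.1, 0.0, -1.4]
width: 0.0217
gripper_force: 14.3
```

>>> {"name": "servo_tool", "arguments": {"targets": [{"angular": [0, 0, 0], "xyz": [0, 0, 0.2], "claw": 1.8}, {"angular": [0, 0, 0], "xyz": [0, 0, 0.3], "claw": 1.8}, {"angular": [0, 0, 0], "xyz": [0, 0, 0.3], "claw": 1.8}, {"angular": [0, 0, 0], "xyz": [0, 0, 0], "claw": 1.8}]}}

```text
t: 18.55
eef_pos: [0.5057, -0.2305, 0.1321]
ee_rot: [3.141, 0.0, -1.637]
force: [-0.3, 0.1, -2.6]
width: 0.0218
gripper_force: 14.3
```

>>> {"name": "servo_tool", "arguments": {"targets": [{"angular": [0, 0, 0], "xyz": [0, 0, 0.5], "claw": 1.8}, {"angular": [0, 0, 0], "xyz": [0, 0, 0.5], "claw": 1.8}, {"angular": [0, 0, 0], "xyz": [0, 0, 0.5], "claw": 1.8}, {"angular": [0, 0, 0], "xyz": [0, 0, 0.5], "claw": 1.8}, {"angular": [0, 0, 0], "xyz": [0, 0, 0.5], "claw": 1.8}, {"angular": [0, 0, 0], "xyz": [0, 0, 0.3], "claw": 1.8}, {"angular": [0, 0, 0], "xyz": [0, 0, 0], "claw": 1.8}]}}

```text
t: 19.25
eef_pos: [0.5057, -0.2305, 0.104]
ee_rot: [3.141, 0.0, -1.637]
force: [0.1, 0.1, -1.8]
width: 0.0215
gripper_force: 14.3
```

>>> {"name": "servo_tool", "arguments": {"targets": [{"angular": [0, 0, 0], "xyz": [0, 0, 0.2], "claw": 1.8}, {"angular": [0, 0, 0], "xyz": [0, 0, 0.2], "claw": 1.8}, {"angular": [0, 0, 0], "xyz": [0, 0, 0], "claw": 1.8}]}}

```text
t: 19.55
eef_pos: [0.5059, -0.2306, 0.1004]
ee_rot: [3.141, 0.0, -1.637]
force: [-0.1, 0.9, -2.9]
width: 0.0219
gripper_force: 14.3
```

>>> {"name": "servo_tool", "arguments": {"targets": [{"angular": [0, 0, 0], "xyz": [0, 0, 0.1], "claw": 1.8}, {"angular": [0, 0, 0], "xyz": [0, 0, 0], "claw": 1.8}]}}

```text
t: 19.75
eef_pos: [0.5061, -0.2306, 0.0996]
ee_rot: [-3.142, 0.0, -1.637]
force: [-0.3, -0.9, -3.4]
width: 0.0219
gripper_force: 14.3
```

>>> {"name": "servo_tool", "arguments": {"targets": [{"angular": [0, 0, 0], "xyz": [0, 0, 0.1], "claw": 1.8}, {"angular": [0, 0, 0], "xyz": [0, 0, 0], "claw": 1.8}]}}

```text
t: 19.95
eef_pos: [0.506, -0.2306, 0.0985]
ee_rot: [3.141, 0.0, -1.637]
force: [0.7, -0.1, -1.8]
width: 0.0219
gripper_force: 14.3
```

>>> {"name": "servo_tool", "arguments": {"targets": [{"angular": [0, 0, 0], "xyz": [0, 0, 0.1], "claw": 1.8}, {"angular": [0, 0, 0], "xyz": [0, 0, 0], "claw": 1.8}]}}

```text
t: 20.15
eef_pos: [0.506, -0.2305, 0.0974]
ee_rot: [3.141, 0.0, -1.637]
force: [0.4, 0.1, -2.7]
width: 0.0219
gripper_force: 14.3
```

>>> {"name": "servo_tool", "arguments": {"targets": [{"angular": [0, 0, 0], "xyz": [0, 0, 0.1], "claw": 1.8}, {"angular": [0, 0, 0], "xyz": [0, 0, 0], "claw": 1.8}]}}

```text
t: 20.35
eef_pos: [0.5062, -0.2307, 0.0972]
ee_rot: [-3.141, -0.0, -1.636]
force: [-2.1, 0.8, 4.0]
width: 0.0218
gripper_force: 14.1
```

Floor felt. Releasing and lifting away.

>>> {"name": "servo_tool", "arguments": {"targets": [{"angular": [0, 0, 0], "xyz": [0, 0, -0.1], "claw": 1.8}, {"angular": [0, 0, 0], "xyz": [0, 0, 0], "claw": 2.4}, {"angular": [0, 0, 0], "xyz": [0, 0, 0], "claw": 3.0}, {"angular": [0, 0, 0], "xyz": [0, 0, 0], "claw": 4.0}, {"angular": [0, 0, 0], "xyz": [0, 0, 0], "claw": 5.5}, {"angular": [0, 0, 0], "xyz": [0, 0, 0], "claw": 6.0}, {"angular": [0, 0, 0], "xyz": [0, 0, 0], "claw": 6.0}, {"angular": [0, 0, 0], "xyz": [0, 0, 0], "claw": 6.0}, {"angular": [0, 0, 0], "xyz": [0, 0, 0], "claw": 6.0}]}}

```text
t: 21.25
eef_pos: [0.5061, -0.2306, 0.0976]
ee_rot: [-3.142, -0.0, -1.637]
force: [0.1, -0.1, 0.8]
width: 0.0598
gripper_force: 0.0
```

>>> {"name": "servo_tool", "arguments": {"targets": [{"angular": [0, 0, 0], "xyz": [0, 0, -1], "claw": 6.0}, {"angular": [0, 0, 0], "xyz": [0, 0, -1.5], "claw": 6.0}, {"angular": [0, 0, 0], "xyz": [0, 0, -2], "claw": 6.0}, {"angular": [0, 0, 0], "xyz": [0, 0, -2.5], "claw": 6.0}, {"angular": [0, 0, 0], "xyz": [0, 0, -2.5], "claw": 6.0}, {"angular": [0, 0, 0], "xyz": [0, 0, -2.5], "claw": 6.0}, {"angular": [0, 0, 0], "xyz": [0, 0, 0], "claw": 6.0}, {"angular": [0, 0, 0], "xyz": [0, 0, 0], "claw": 6.0}]}}

```text
t: 22.05
eef_pos: [0.5062, -0.2305, 0.2187]
ee_rot: [-3.14, 0.0, -1.637]
force: [0.4, -0.3, -0.6]
width: 0.0601
gripper_force: 0.0
```

```bash
python3 - <<'E'
from h import *
to(.506,-.2305,.1584)
f=viewer.grab_frame("scene");c=f["color"][130:320,80:370]
cv2.imwrite("pics/c7.png",cv2.resize(c,None,fx=2.75,fy=2.75,interpolation=2))
E
```

```text
t 22.05 pos [ 0.5062 -0.2305  0.2187] rpy [-1.7989e+02  1.0000e-02 -9.3780e+01] F [ 0.42 -0.3  -0.64] w 0.06009967131488345 shift cm [-0.    0.04  6.03]
```

View pics/c7.png

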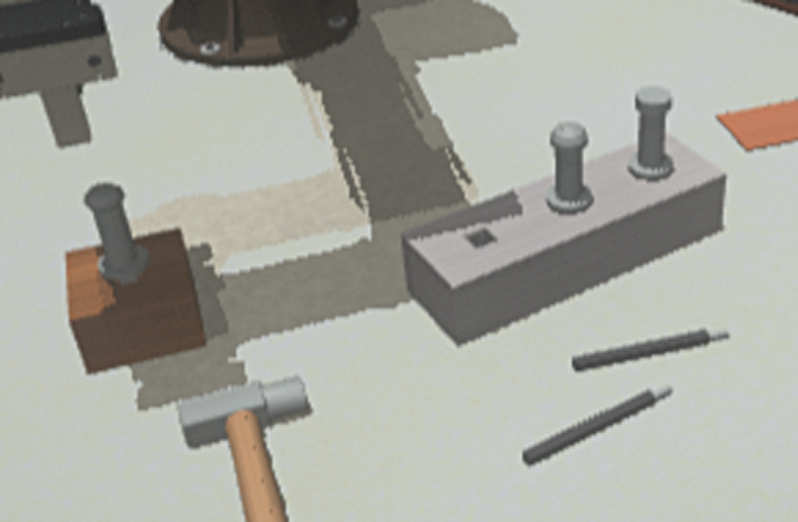

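The stake stands upright in the repair block (collar at about (123,262)). The other two are seated in the plate, and the gripper is clear. Handing in.

```bash
python3 -c "
from station import order
print(order.job_done())"
```

```text
the job is handed in; nothing more can be done
None
```

I felt out the loose stake (the one at the end of the row nearest the repair block), drew it out and stood it foot first in the repair block down to the floor of the hole; the last picture shows the other two still seated, and I handed the job in at about 22 s (no verdict came back).

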